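# Slide the bun steamer along the upstand onto the steam outlet and lid it

## Task

Get the basket of buns steaming: nudge it back against the upstand where it stands, then push it along, keeping it against the upstand and flat on the plate without lifting it, until it sits centred over the open steam outlet (the other outlet is capped). Set the bamboo lid gently on the basket so that it is fully seated. Do not touch the buns, and leave the outlet cover, the bowl and the bottle where they are.

Things in the scene. Friction and masses are not known exactly. Their poses are not given: they have to be found in the camera images.
- unit: fixed steel steam plate on the worktop, 360 (x) x 640 (y) x 10 mm. Origin: centre of its underside; z up, x away from the robot towards the upstand, y along the upstand. The upstand is a straight wall along the whole far edge: face in the plane x = 160 mm, top 60 mm above the plate. Outlets at x = 85, y = +-185 mm. Two small fixed valve knobs, 20 mm high, at x = -150, y = +-40 mm play no part
- upstand (a point): middle of the foot of the upstand's face, at the level of the plate's top
- outlet: the open steam outlet: a flat dark perforated disc, 100 mm across, flush in the plate; it can be slid over freely. Origin: its centre, at the level of the plate's top
- basket: loose round bamboo steamer basket with five buns: 150 mm in diameter over its bottom hoop (lowest 20 mm), wall above it 147 mm outside, 137 mm inside; 60 mm high, 0.4 to 0.7 kg. Stands mid-plate, 10 to 45 mm short of the upstand. Origin: centre of its underside, z up. Against the upstand, its centre is 75 mm from the upstand's face
- buns: the five buns fixed in the basket, tops about 10 mm below its rim. Origin: same as the basket's
- lid: round bamboo lid, 150 mm in diameter, 63 mm high over its handle, 0.16 kg; a 130 mm plug, 8 mm deep, under its band fits loosely (3 mm all round) into the basket's mouth. It lies plug down on the plate in front. Origin: centre of the plug's underside, z up; its y axis runs along the handle bar. Seated, its origin is 52 mm above the basket's origin
- lid_handle (a point): centre of the lid's loop handle, a bar 84 mm long (along the lid's y), 14 mm wide and 14 mm high, held on two feet 60 mm apart inside; 56 mm above the lid's origin, with 20 mm of free space between bar and lid top
- cover: loose steel cover disc, 120 mm across and 4 mm thick with a 24 mm wide knob, 24 mm high in all, capping the other outlet. Origin: centre of its underside
- bowl: small white bowl, 110 mm across, 45 mm high, on the plate in front, at the other side from the lid. Origin: centre of its underside
- bottle: sauce bottle, 68 mm across, 170 mm high, on the worktop to the left of the plate as the robot sees it (+y). Origin: centre of its underside
- stack: fixed stack of three empty baskets, 150 mm across, 180 mm high, on the worktop to the right of the plate as the robot sees it (-y). Origin: centre of its underside

How it is judged:
On the way, in this order (a step that is already met when the one before it is completed fails the run):
1. the basket has been brought against the upstand (within 5 mm) while still more than 120 mm short of the open outlet (x of basket in the frame of unit above 0.08 m and horizontal distance between basket and outlet above 0.12 m), for 0.1 s.
2. the basket is centred over the open outlet (within 15 mm) (horizontal distance between basket and outlet below 0.015 m), for 0.2 s.
At the end, for the whole second after the job is handed in: The basket stands on the plate against the upstand (within 8 mm), its centre within 15 mm of the open outlet's centre; the lid is fully seated in it (level, plug in the mouth, height within 4 mm); both at rest and released (horizontal distance between basket and outlet below 0.015 m and x of basket in the frame of unit above 0.077 m and z of basket in the frame of unit below 0.014 m and linear speed of each of basket, lid below 0.02 m/s and horizontal distance between lid and basket below 0.008 m and z of lid in the frame of basket between 0.048 and 0.056 m and angle between lid's own z axis and vertical below 0.05 rad); the robot touches nothing.
It fails at once if the basket strays more than 8 mm from the upstand once it is within 120 mm of the outlet (horizontal distance between basket and outlet below 0.12 m and x of basket in the frame of unit below 0.077 m).
It fails at once if the basket is lifted more than 8 mm off the plate or tipped (z of basket in the frame of unit above 0.018 m or angle between basket's own z axis and vertical above 0.15 rad).
It fails at once if the fingers touch the buns (contact force between the fingers and buns above 0.5 N).
It fails at once if the lid is dropped or slammed onto the basket (horizontal distance between lid and basket below 0.05 m and linear speed of lid above 0.5 m/s).
It fails at once if the outlet cover, bowl or bottle is moved more than 20 mm (distance of any of cover, bowl, bottle from where it was at the start of the episode above 0.02 m).
It also fails if it takes over 67 s, if anything falls off the work surface, if the arm or the gripper's body presses on something with over 40 N, if the wrist force passes 120 N, or if a joint passes its speed limit or range.

## Robot

A 6-joint arm with a two-finger parallel gripper is mounted at the origin on the work surface. World frame = base frame: x ahead of the robot, y to its left, z up, the work surface at z = 0. Lengths are in m, angles in rad, forces in N, time in s.
With the tool pointing down it reaches from about 0.225 to 0.875 m from the base axis. Payload 3.4 kg.
Tool frame: the origin (TCP) lies at the very end of the fingers, on their centre line; the grasp point (between the pads) lies 19 mm behind it; z points along the fingers, y is the direction in which the jaws open and shut (so a half turn about z gives the same grasp; the last joint's range is limited). The gripper opens to 85 mm and grips with 20 to 120 N. Pads are 22 mm wide; open, the fingers measure 114 mm over their backs; the gripper's body (76 mm by 85 mm) begins 54 mm behind the grasp point. The pads swing forward as they close: fully open they stand 13 mm farther back than shut.
Start: joints at [-1.388, 0.276, 1.505, -0, 1.361, -0.121], TCP at [0.172, -0.549, 0.231] pointing down, gripper open.
Joint ranges: [-2.89, 2.89], [-0.75, 2.08], [0.22, 2.7], [-1.18, 4.32], [0.11, 2.71], [-2.7, 2.7]. Speed limits (rad/s): [2.57, 2.57, 3.14, 3.14, 3.14, 3.14].

## Interface

Orientations are given as a unit quaternion [w, x, y, z].
In Python, from rig import manip gives the robot as it stands. The module is installed in compiled form; this text tells all that it offers.
- The arm moves only by the tool carry_out, never from a script. Its argument "moves" is one flat list of numbers, 5 for each row, row after row: the opening in per cent of the stroke, from 0 (shut) to 100 (fully open), then the shift along the world's x, y, z in cm, then the turn about the world's z in rad. A call has exactly 10 rows; each row shifts and turns the commanded pose from where the row before left it; what a row does not reach is not made up. A row lasts 1/10 s, in which the tool goes at most 50 mm and 8.59 degrees, less where a joint would pass 70% of its speed; a pose out of reach is approached as far as the arm can. A call is refused whole if a number of a shift passes 5 or a number of a turn 0.15, either way. A call with a gripper value outside its range is refused whole. The fingers move at their own pace and stop on an object; "squeeze" is the grip in N (left out, the last holds). Time passes only in rows, so rows that do not move let the fingers close, or fill a call up. It gives the time, the measured TCP pose, the force and the opening at its end, in the units of the state.
- manip.get_state(): the state, without advancing time (a new reading comes with each control period).
- manip.get_image(name): name is "scene" or "top" or "wrist"; returns the picture (480x640x3 uint8, red, green, blue); there is no depth.
- manip.camera_info(name): a dict with "fov_y" (degrees; the focal length in pixels is half the picture's height over the tangent of half this angle, whatever the lens; pixels are square), "cx", "cy" (the principal point, pixels), "rvec" (rotation vector, rad) and "tvec" (3), from world to camera coordinates, as OpenCV has them; the wrist camera has in their place "hand_eye" (4x4, takes a point from camera to tool coordinates, whose origin is the TCP and whose axes are the flange's). Camera axes: x right, y down, z forward; pixel columns grow to the right and rows downward; lengths in m; the calibration is good to about 2 mm. A picture is of the moment at which its call begins: read the wrist's pose just before it. camera_info takes no time and is no camera call.
- manip.sign_off(): hands the job in, once; it reports no verdict.
The state is a dict: "clock": time; "qpos": joint angles; "qd": joint speeds; "effort": joint torques, N m; "position": TCP position; "ee_rot": TCP orientation; "contact_force": force on the tool from outside, world axes, zero at the start; "moment": the same for the moment, N m; "width": finger opening in m.
Only numpy, scipy, OpenCV 4.12 (cv2) and the standard library are available. Lean on these libraries where they do the work, as an engineer would, in place of code of your own. Each camera call takes 0.05 s, during which the arm holds its last target. There are 200 camera calls.

## Working session

There is one attempt and no reset: what is moved stays moved. The work goes in short steps, Python scripts to look and compute and a tool call to move; the robot and the scene stay as the last step left them, time stands still between calls to the robot, and variables do not carry over. Pictures are saved under pics/ and viewed, about 8 in all and at most 12, crops included, and the job is handed in when it is done.

Besides the shell and the picture viewer there is one more tool, called after "Call:" in YAML: its name, and indented under it one key for each argument. carry_out: Moves the arm, as the interface text tells. Its arguments: {"type":"object","properties":{"moves":{"type":"array","items":{"type":"number"}},"squeeze":{"type":"number"}},"required":["moves"]}

```bash
mkdir -p pics
python3 - <<'E'
from rig import manip
import cv2
for n in("scene","top","wrist"):
    s=manip.get_state(); im=manip.get_image(n); cv2.imwrite(f"pics/{n}0.png",im[:,:,::-1]); print(n,manip.camera_info(n))
print(s)
E
```

```text
scene {'fov_y': 53.44562250608387, 'cx': 315.05931768709235, 'cy': 249.21163230447465, 'rvec': array([ 1.31703212,  2.37906846, -0.78926668]), 'tvec': array([ 0.30869026, -0.33017078,  1.71496375])}
top {'fov_y': 49.63142029312653, 'cx': 324.95790535231475, 'cy': 237.9237164607501, 'rvec': array([ 2.12578797, -2.08487735,  0.23149684]), 'tvec': array([-0.03079407,  0.58757903,  1.18653454])}
wrist {'fov_y': 59.35196204888344, 'cx': 314.66181481587915, 'cy': 234.50988837060586, 'hand_eye': array([[-9.34058256e-04, -9.57746206e-01, -2.87613165e-01,
         7.35253047e-02],
       [ 9.99999153e-01, -1.15518616e-03,  5.99130070e-04,
        -5.64060733e-04],
       [-9.06061298e-04, -2.87612362e-01,  9.57746474e-01,
        -1.42462911e-01],
       [ 0.00000000e+00,  0.00000000e+00,  0.00000000e+00,
         1.00000000e+00]])}
{'clock': 0.1, 'qpos': array([-1.38798253e+00,  2.76535761e-01,  1.50599709e+00,  2.30444863e-05,
        1.36068733e+00, -1.20999204e-01]), 'qd': array([ 0.00059297, -0.00192459, -0.00262102,  0.00039693, -0.00058834,
       -0.00138121]), 'effort': array([ 1.68978928e-03, -4.17698157e+01, -2.46404564e+01, -1.65060437e-04,
        5.75768208e-03,  3.10531948e-05]), 'position': array([ 0.17193647, -0.5482104 ,  0.23052768]), 'ee_rot': array([-8.13727006e-04,  9.88484415e-01,  1.51320516e-01, -1.38858393e-05]), 'contact_force': array([-0.35436   , -0.21618793,  0.86843424]), 'moment': array([0.01238626, 0.06518229, 0.03246303]), 'width': 0.08540206923253031}
```

View pics/top0.png

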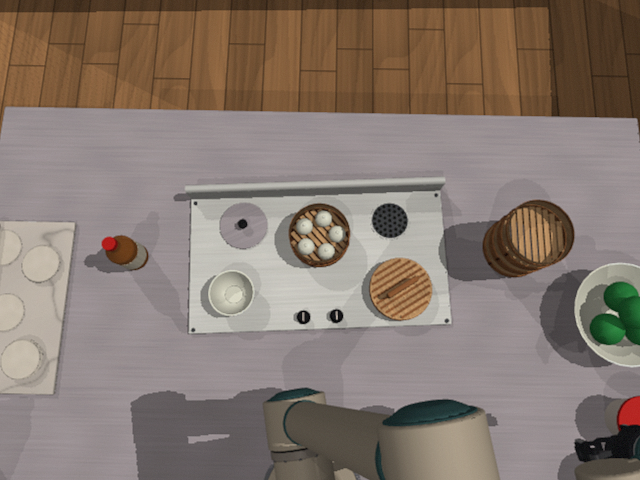

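View pics/scene0.png

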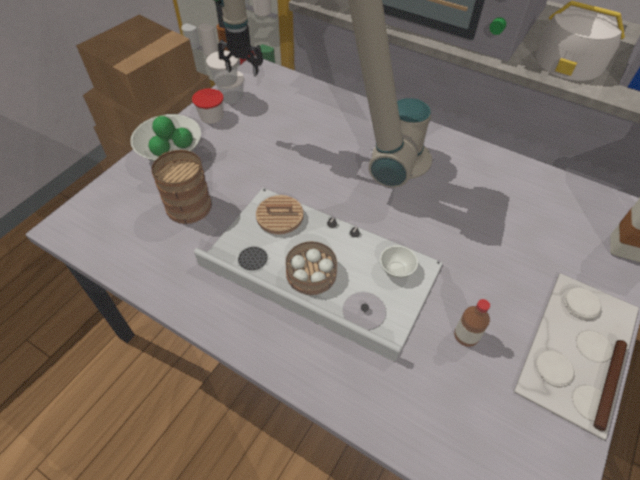

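Top view: plate at (190-450, 180-333), basket (320,235), open outlet (390,220), lid (401,289), bowl (231,293), cover (243,225). The scene view shows the same layout. I'll take enlarged crops next.

Run:
```python
import cv2
a=cv2.imread("pics/top0.png")[172:342,184:456]; cv2.imwrite("pics/topc.png",cv2.resize(a,(0,0),fx=2.9,fy=2.9,interpolation=cv2.INTER_CUBIC))
a=cv2.imread("pics/scene0.png")[180:355,190:450]; cv2.imwrite("pics/scenec.png",cv2.resize(a,(0,0),fx=3,fy=3,interpolation=cv2.INTER_CUBIC))
```

```text
(no output)
```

View pics/topc.png

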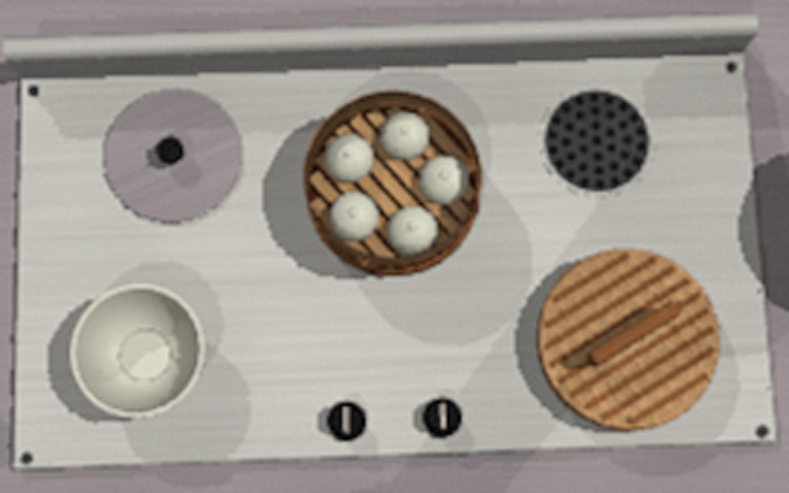

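View pics/scenec.png

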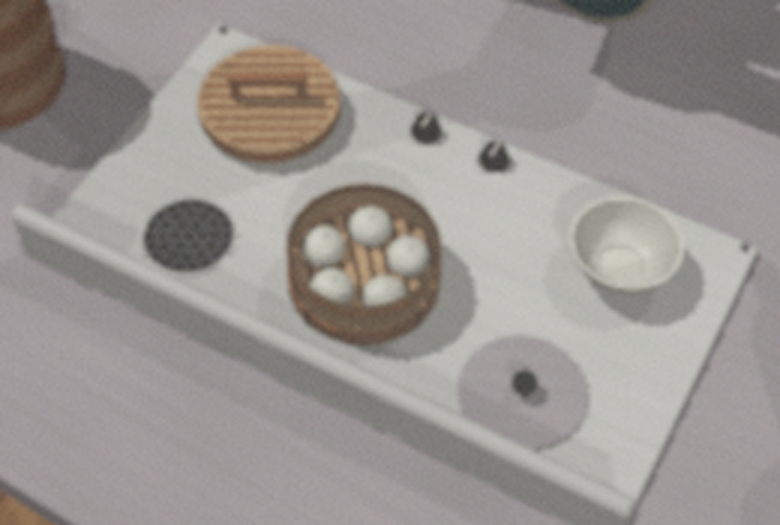

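```bash
cat > h.py <<'E'
import numpy as np,cv2
from rig import manip
def cam(n):
    i=manip.camera_info(n); f=240/np.tan(np.radians(i["fov_y"]/2))
    K=np.array([[f,0,i["cx"]],[0,f,i["cy"]],[0,0,1]])
    if n=="wrist":
        s=manip.get_state(); w,x,y,z=s["ee_rot"]
        from scipy.spatial.transform import Rotation as R
        T=np.eye(4);T[:3,:3]=R.from_quat([x,y,z,w]).as_matrix();T[:3,3]=s["position"]
        T=np.linalg.inv(T@i["hand_eye"]); return K,T[:3,:3],T[:3,3]
    return K,cv2.Rodrigues(i["rvec"])[0],i["tvec"]
def ray(c,uv):
    K,R,t=c; d=R.T@np.linalg.inv(K)@np.array([*uv,1.]); return -R.T@t,d
def onz(c,uv,z):
    o,d=ray(c,uv); return o+d*(z-o[2])/d[2]
def tri(c1,p1,c2,p2):
    o1,d1=ray(c1,p1);o2,d2=ray(c2,p2)
    s=np.linalg.lstsq(np.c_[d1,-d2],o2-o1,rcond=None)[0]; a=o1+d1*s[0];b=o2+d2*s[1]; return (a+b)/2,np.linalg.norm(a-b)
def proj(c,X):
    K,R,t=c; p=K@(R@np.array(X)+t); return p[:2]/p[2]
E
python3 - <<'E'
from h import *
np.set_printoptions(precision=4,suppress=True)
T,S=cam("top"),cam("scene")
t=lambda u,v:np.array([(u+.5)/2.9-.5+184,(v+.5)/2.9-.5+172]); s=lambda u,v:np.array([(u+.5)/3-.5+190,(v+.5)/3-.5+180])
print("cams",ray(T,(0,0))[0],ray(S,(0,0))[0])
for n,a,b in [("outlet",(597,141),(189,235)),("cover",(173,156),(524,393)),("screwNR",(762,432),(224,30)),("screwNL",(26,458),(745,246)),
 ("basket rim",(393,178),(365,247)),("lid band",(630,340),(270,99)),("bar R",(680,309),(231,80)),("bar L",(592,356),(306,82))]:
    print(n,*tri(T,t(*a),S,s(*b)),"z10",onz(T,t(*a),.01)[:2],onz(S,s(*b),.01)[:2])
for z,p in[(.07,(393,178)),(.04,(630,340)),(.073,(680,309)),(.073,(592,356))]: print(z,onz(T,t(*p),z))
E
```

```text
cams [ 0.3159 -0.0223  1.286 ] [1.2612 0.4196 1.1742]
outlet [ 0.6487 -0.1812  0.0104] 0.002236209692646992 z10 [ 0.6493 -0.1823] [ 0.6481 -0.1803]
cover [0.6284 0.1892 0.0088] 0.002195385901763662 z10 [0.6285 0.188 ] [0.6285 0.1904]
screwNR [ 0.3993 -0.3174  0.0099] 0.002860548462506075 z10 [ 0.3999 -0.3187] [ 0.3989 -0.3159]
screwNL [0.3661 0.2971 0.0122] 0.0016502634823857964 z10 [0.3665 0.2968] [0.3639 0.2976]
basket rim [ 0.5994 -0.0039  0.0638] 0.0028812121350196922 z10 [ 0.6126 -0.0044] [ 0.5667 -0.023 ]
lid band [ 0.4716 -0.2041  0.0318] 0.003695710514083894 z10 [ 0.4752 -0.2089] [ 0.456  -0.2141]
bar R [ 0.4931 -0.239   0.0621] 0.00792901820989512 z10 [ 0.5025 -0.252 ] [ 0.456  -0.2656]
bar L [ 0.4541 -0.1685  0.0631] 0.0035145025407837473 z10 [ 0.4609 -0.1765] [ 0.4149 -0.1949]
0.07 [ 0.5986 -0.0053  0.07  ]
0.04 [ 0.4714 -0.2046  0.04  ]
0.073 [ 0.4933 -0.2406  0.073 ]
0.073 [ 0.4538 -0.1689  0.073 ]
```

Scene understood: plate yaw ≈ 0.0545 rad with its origin near (0.554, -0.001). In the plate frame the basket is at (0.045, -0.006). The lid is at about (0.472, -0.2045), yaw ≈ 0.50. Moving now with shut fingers.

Call:
carry_out:
  moves: [0,2.4,4.1,0,0.132,0,2.4,4.1,0,0.132,0,2.4,4.1,0,0.132,0,2.4,4.1,0,0.132,0,2.4,4.1,0,0.132,0,2.4,4.1,0,0.132,0,2.4,4.1,0,0.132,0,2.4,4.1,0,0.132,0,2.4,4.1,0,0.132,0,2.4,4.1,0,0.132]
  squeeze: 30

```text
clock: 1.15
position: [0.4125, -0.1369, 0.2314]
ee_rot: [0.0, 0.686, 0.727, 0.0]
contact_force: [0.9, -1.0, 0.7]
width: 0.0001
```

Call:
carry_out:
  moves: [0,1.9,3.2,0,0,0,1.9,3.2,0,0,0,1.9,3.2,0,0,0,1.9,3.1,0,0,0,0,0,-4,0,0,0,0,-4,0,0,0,0,-4,0,0,0,0,-4,0,0,0,0,-3,0,0,0,0,0,0]

```text
clock: 2.15
position: [0.4843, -0.0111, 0.0378]
ee_rot: [-0.004, 0.688, 0.726, -0.003]
contact_force: [-0.4, 0.6, -0.1]
width: 0.0001
```

Call:
carry_out:
  moves: [0,0,0,-1,0,0,0,0,-1,0,0,0,0,0,0,0,0,0,0,0,0,0,0,0,0,0,0,0,0,0,0,0,0,0,0,0,0,0,0,0,0,0,0,0,0,0,0,0,0,0]

```text
clock: 3.15
position: [0.488, -0.0117, 0.0213]
ee_rot: [0.0, 0.688, 0.726, 0.0]
contact_force: [0.5, -0.2, -1.1]
width: -0.0002
```

Run:
```python
from h import *
s=manip.get_state(); print(s["position"],s["contact_force"])
w=manip.get_image("wrist");t=manip.get_image("top")
a=cv2.resize(w,(400,300)); b=cv2.resize(t[172:342,184:456],(400,250))
c=np.zeros((300,800,3),np.uint8); c[:,:400]=a; c[:250,400:]=b
cv2.imwrite("pics/n1.png",c[:,:,::-1])
```

```text
[ 0.48801565 -0.01170523  0.02134496] [ 0.50429697 -0.18743004 -1.11952126]
```

View pics/n1.png

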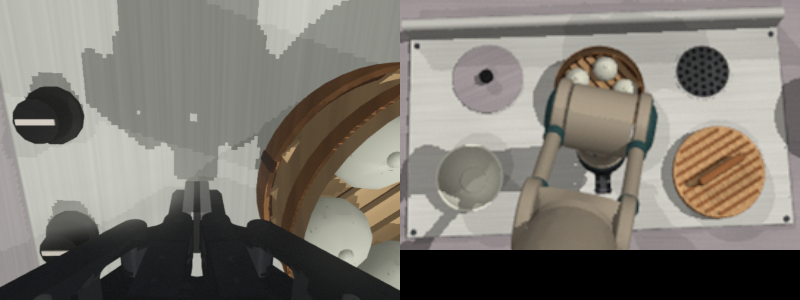

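The fingers stand in front of the basket with clear space, lined up on its centre. Nudging along the plate's x.

Call:
carry_out:
  moves: [0,0.6,0.03,-0.3,0,0,0.6,0.03,0,0,0,0.6,0.03,0,0,0,0.6,0.03,0,0,0,0.6,0.03,0,0,0,0.6,0.03,0,0,0,0.6,0.03,0,0,0,0.6,0.03,0,0,0,0.3,0.02,0,0,0,0,0,0,0]

```text
clock: 4.25
position: [0.532, -0.0092, 0.0184]
ee_rot: [-0.005, 0.688, 0.726, -0.005]
contact_force: [-17.0, -3.3, 17.4]
width: -0.0001
```

Run:
```python
from h import *
s=manip.get_state(); print(s["position"],s["contact_force"],s["moment"])
w=manip.get_image("wrist");t=manip.get_image("scene")
a=cv2.resize(w,(400,300)); b=cv2.resize(t[180:355,190:450],(400,269))
c=np.zeros((300,800,3),np.uint8); c[:,:400]=a; c[:269,400:]=b
cv2.imwrite("pics/n2.png",c[:,:,::-1])
s=manip.get_state(); print(s["position"],s["contact_force"],s["moment"])
```

```text
[ 0.53196026 -0.00922083  0.01839859] [-17.03525748  -3.27079794  17.42223885] [-0.36719076  1.44154947 -0.08283432]
[ 0.53197053 -0.0091856   0.01835795] [-16.17872745  -3.11498606  17.3430846 ] [-0.31239591  1.41131776  0.00491902]
```

View pics/n2.png

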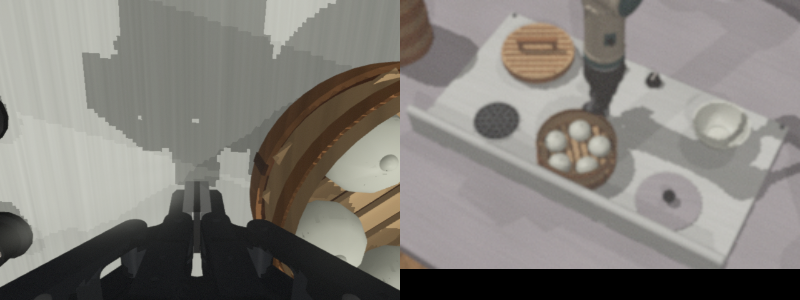

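```bash
cat >> h.py <<'E'
PSI=.0545;O=np.array([.5537,-.0006])
def plate(p):
    d=np.array(p[:2])-O;c,s=np.cos(PSI),np.sin(PSI); return np.array([c*d[0]+s*d[1],-s*d[0]+c*d[1]])
E
python3 - <<'E'
from h import *
S=cam("scene")
for a in [(577,141),(577,144)]:
    p=((a[0]-400)*.65+190,a[1]*.65+180); print(plate(onz(S,p,.07)))
# predicted rim outline for x=85 and 80 in crop px
for x in(.075,.085):
  c,s=np.cos(PSI),np.sin(PSI)
  for y in (-.006,):
    q=[]
    for th in np.linspace(0,2*np.pi,60):
        X,Y=x+.0735*np.cos(th),y+.0735*np.sin(th); q.append(proj(S,[O[0]+c*X-s*Y,O[1]+s*X+c*Y,.07]))
    q=np.array(q); print(x,(q.min(0)-[190,180])/.65+[400,0],(q.max(0)-[190,180])/.65+[400,0])
E
```

```text
[ 0.08613392 -0.00155207]
[0.09183395 0.00168586]
0.075 [537.63339173 103.48699997] [618.12965557 169.8997117 ]
0.085 [534.76179187 107.20167476] [615.57201188 174.13867604]
```

The basket is against the upstand (x ≈ 85 mm, y ≈ -3 mm in the plate frame). Next I back off and go round to its left front, turning the flat finger side towards it.

Call:
carry_out:
  moves: [0,-2.3,-0.12,0,0,0,-2.3,-0.12,0,0,0,-0.15,2.67,0,0.13,0,-0.15,2.67,0,0.13,0,-0.15,2.67,0,0.13,0,-0.15,2.67,0,0.13,0,3,0.17,0,0,0,3,0.17,0,0,0,3,0.17,0,0,0,0,0,0,0]

```text
clock: 5.35
position: [0.583, 0.1008, 0.0185]
ee_rot: [0.003, 0.478, 0.878, 0.002]
contact_force: [-0.6, -0.1, 0.7]
width: -0.0002
```

Run:
```python
from h import *
s=manip.get_state(); print(plate(s["position"]),s["position"],s["contact_force"])
w=manip.get_image("wrist");t=manip.get_image("scene")
a=cv2.resize(w,(400,300)); b=cv2.resize(t[180:355,190:450],(400,269))
c=np.zeros((300,800,3),np.uint8); c[:,:400]=a; c[:269,400:]=b
cv2.imwrite("pics/n3.png",c[:,:,::-1])
```

```text
[0.03477604 0.09964593] [0.58299639 0.10079233 0.01848122] [-0.57179546 -0.1282111   0.65148961]
```

View pics/n3.png

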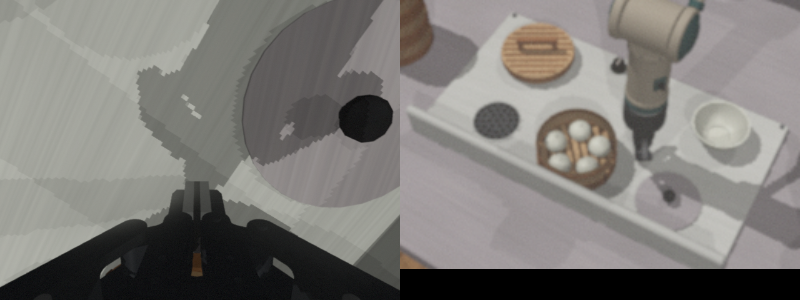

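The basket is still at the upstand, and the fingers stand at its left front, clear of the cover. Pushing along the upstand.

Call:
carry_out:
  moves: [0,0.35,-0.8,0,0,0,0.4,-0.8,0,0,0,0.05,-0.8,0,0,0,0.05,-0.8,0,0,0,0.05,-0.8,0,0,0,0.05,-0.8,0,0,0,0.05,-0.8,0,0,0,0.05,-0.8,0,0,0,0.05,-0.8,0,0,0,0.05,-0.8,0,0]

```text
clock: 6.45
position: [0.5852, 0.0207, 0.0177]
ee_rot: [-0.003, 0.479, 0.878, -0.001]
contact_force: [-9.2, 5.3, 1.8]
width: 0.0001
```

```bash
cat > look.py <<'E'
# scene crop with predicted rim ellipses for plate (x=.085,y) drawn thin
import sys
from h import *
s=manip.get_state(); print(plate(s["position"]),s["position"],s["contact_force"])
S=cam("scene"); t=manip.get_image("scene").copy()
x0,y0=[int(v) for v in sys.argv[2:4]]; k=4
b=cv2.resize(t[y0:y0+130,x0:x0+190],None,fx=k,fy=k,interpolation=cv2.INTER_CUBIC)
c,sn=np.cos(PSI),np.sin(PSI)
for a in sys.argv[4:]:
    x,y,r,z=[float(v) for v in a.split(",")]; q=[]
    for th in np.linspace(0,2*np.pi,90):
        X,Y=x+r*np.cos(th),y+r*np.sin(th); q.append((proj(S,[O[0]+c*X-sn*Y,O[1]+sn*X+c*Y,z])-[x0,y0]+.5)*k-.5)
    cv2.polylines(b,[np.int32(np.round(q))],True,(0,0,255))
cv2.imwrite("pics/"+sys.argv[1],b[:,:,::-1])
E
python3 - <<'E'
from h import *
s=manip.get_state(); print(plate(s["position"]),s["position"],s["contact_force"])
E
```

```text
[0.03264333 0.01950777] [0.58523222 0.02065698 0.01768075] [-9.22966183  5.2918712   1.76545582]
```

```bash
python3 look.py n4.png 190 190 .085,-.049,.0735,.07
```

```text
[0.03264333 0.01950777] [0.58523222 0.02065698 0.01768075] [-9.22966183  5.2918712   1.76545582]
```

View pics/n4.png

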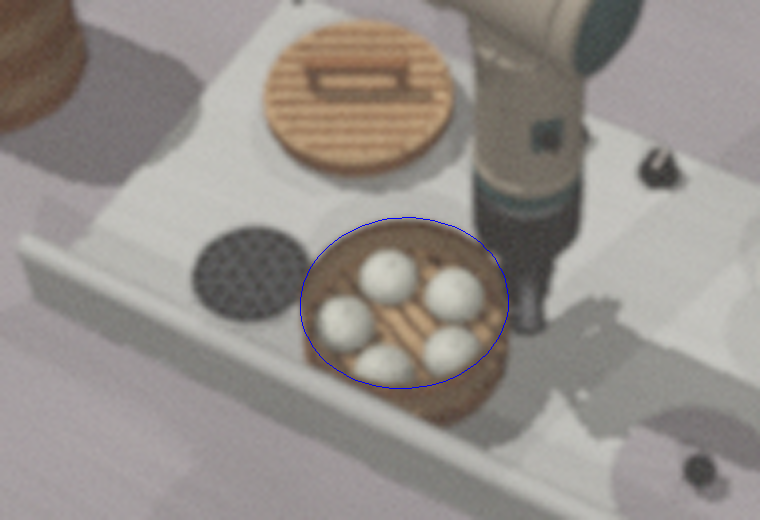

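The basket is at y ≈ -48 mm, against the upstand (the drawn ellipse fits within 1-2 mm). Pushing on with less pressure on the wall.

Call:
carry_out:
  moves: [0,-0.02,-1.1,0,0,0,-0.02,-1.1,0,0,0,-0.02,-1.1,0,0,0,-0.02,-1.1,0,0,0,0,-1.1,0,0,0,0.03,-1.1,0,0,0,0.06,-1.1,0,0,0,0.06,-1.1,0,0,0,0.06,-1.1,0,0,0,0.06,-1,0,0]

```text
clock: 7.5
position: [0.59, -0.0897, 0.0182]
ee_rot: [-0.0, 0.479, 0.878, -0.0]
contact_force: [-2.8, 3.2, 0.0]
width: 0.0001
```

```bash
python3 look.py n5.png 190 190 .085,-.152,.0735,.07
```

```text
[ 0.03139386 -0.09095537] [ 0.59000186 -0.08971021  0.01823157] [-2.78203111e+00  3.22948981e+00  1.11661241e-03]
```

View pics/n5.png

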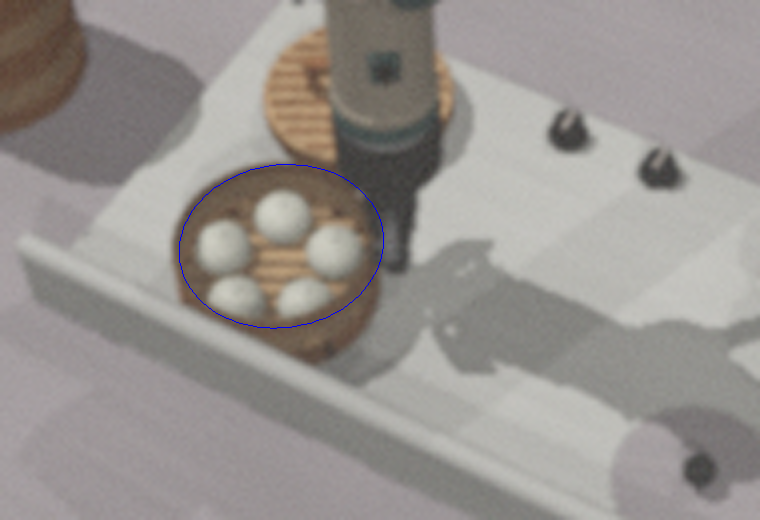

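Call:
carry_out:
  moves: [0,0.03,-0.5,0,0,0,0.03,-0.5,0,0,0,0.03,-0.5,0,0,0,0.03,-0.5,0,0,0,0.03,-0.4,0,0,0,0.03,-0.3,0,0,0,0,-0.1,0,0,0,0,0,0,0,0,0,0,0,0,0,0,0,0,0]

```text
clock: 8.55
position: [0.5931, -0.1169, 0.0186]
ee_rot: [0.001, 0.478, 0.878, 0.0]
contact_force: [-1.3, 1.1, -0.5]
width: 0.0
```

```bash
python3 look.py n6.png 170 170 .085,-.185,.0735,.07 .085,-.185,.005,.01
```

```text
[ 0.03296363 -0.11828892] [ 0.59305824 -0.11691766  0.01859649] [-1.27305288  1.08083659 -0.54931902]
```

View pics/n6.png

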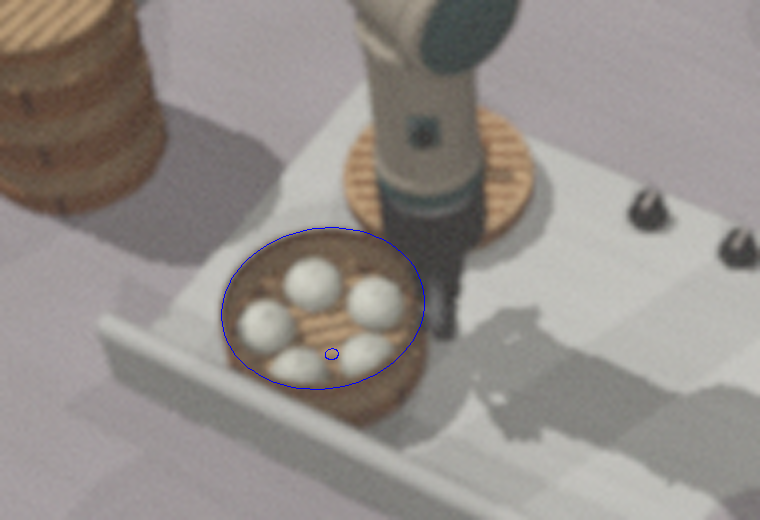

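The basket is centred on the outlet within about 2 mm. Next I retreat, rise, open the gripper and go above the lid.

Call:
carry_out:
  moves: [0,-1.1,1.7,0,0,0,-1.1,1.7,0,0,0,0,0,4.5,0,70,0,0,4.5,0,70,0,0,4.5,0,70,-2.5,-3,4.5,-0.02,70,-2.5,-3,0,-0.02,70,-2.5,-3,0,-0.02,70,-2.4,-3.1,0,-0.01,70,0,0,0,0]

```text
clock: 9.6
position: [0.4738, -0.2029, 0.1922]
ee_rot: [0.002, 0.511, 0.86, -0.001]
contact_force: [1.1, 1.4, -0.2]
width: 0.0597
```

Call:
carry_out:
  moves: [70,0,0,0,0,70,0,0,0,0,70,0,0,0,0,70,0,0,0,0,70,0,0,0,0,70,0,0,0,0,70,0,0,0,0,70,0,0,0,0,70,0,0,0,0,70,0,0,0,0]

```text
clock: 10.6
position: [0.4752, -0.1988, 0.1911]
ee_rot: [0.0, 0.509, 0.861, 0.0]
contact_force: [0.8, 0.1, 0.7]
width: 0.0597
```

Run:
```python
from h import *
W=cam("wrist"); s=manip.get_state(); w=manip.get_image("wrist")
np.savez("w1.npz",K=W[0],R=W[1],t=W[2]); print(s["position"],s["width"],s["ee_rot"])
cv2.imwrite("pics/w1.png",w[:,:,::-1])
```

```text
[ 0.47521906 -0.19881167  0.1910851 ] 0.05966622623138752 [3.72304694e-05 5.08930395e-01 8.60807673e-01 4.43702320e-05]
```

View pics/w1.png

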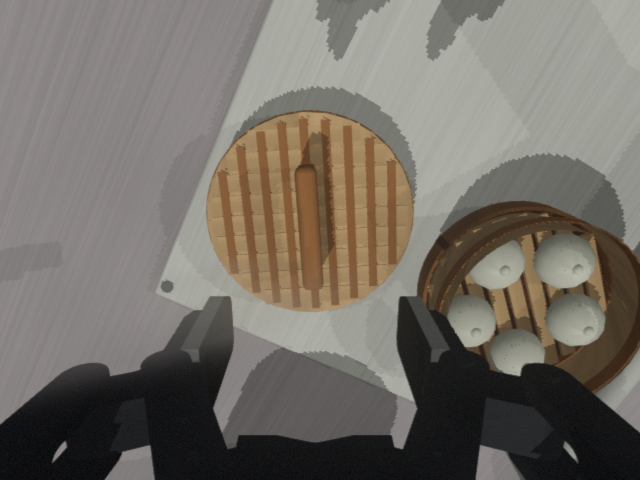

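Wrist view: lid band at (207-413, 111-311), handle bar from (304,165) to (313,290), basket at right.

Run:
```python
from h import *
np.set_printoptions(precision=4,suppress=True)
d=np.load("w1.npz");W=(d["K"],d["R"],d["t"]); T=cam("top")
a=onz(W,(304,165),.073);b=onz(W,(313,290),.073); print("bar",a,b,(a+b)/2,"len",np.linalg.norm(a-b),"yaw",np.arctan2(-(b-a)[0],(b-a)[1]))
print("band",onz(W,(310,211),.039))
t=lambda u,v:np.array([(u+.5)/2.9-.5+184,(v+.5)/2.9-.5+172])
print("bar tri",tri(W,(304,165),T,t(592,356)),tri(W,(313,290),T,t(680,309)),"lid tri",tri(W,(310,211),T,t(630,340)))
c,s=np.cos(PSI),np.sin(PSI)
for y in(-.185,): 
  q=np.array([proj(W,[O[0]+c*(.085+.0735*np.cos(h))-s*(y+.0735*np.sin(h)),O[1]+s*(.085+.0735*np.cos(h))+c*(y+.0735*np.sin(h)),.07]) for h in np.linspace(0,6.283,200)]); print("rim pred",q.min(0),q.max(0))
print("outlet world",O+[c*.085+s*.185,s*.085-c*.185])
```

```text
bar [ 0.4505 -0.1668  0.073 ] [ 0.4955 -0.2376  0.073 ] [ 0.473  -0.2022  0.073 ] len 0.08386343077219428 yaw -2.5746512186512436
band [ 0.4713 -0.198   0.039 ]
bar tri (array([ 0.4489, -0.1627,  0.1151]), np.float64(0.0023007645651990645)) (array([ 0.4963, -0.2421,  0.0626]), np.float64(0.0030054800555098763)) lid tri (array([ 0.4815, -0.2172, -0.0481]), np.float64(0.001917220130524746))
rim pred [439.2305 217.2999] [653.577  408.1551]
outlet world [ 0.6487 -0.1807]
```

Call:
carry_out:
  moves: [70,-0.2,-0.4,-1.5,0.06,70,0,0,-2.5,0,70,0,0,-2.5,0,70,0,0,-2.5,0,70,0,0,-2,0,70,0,0,-1.5,0,70,0,0,-1,0,70,0,0,-0.7,0,70,0,0,0,0,70,0,0,0,0]

```text
clock: 11.65
position: [0.4736, -0.2031, 0.0496]
ee_rot: [0.001, 0.483, 0.876, 0.0]
contact_force: [-0.0, 0.3, 0.0]
width: 0.0598
```

Run:
```python
from h import *
d=np.load("w1.npz");W=(d["K"],d["R"],d["t"]); c,s=np.cos(PSI),np.sin(PSI)
for r,z in((.0735,.07),(.075,.03),(.075,.01)):
  q=np.array([proj(W,[O[0]+c*(.085+r*np.cos(h))-s*(-.185+r*np.sin(h)),O[1]+s*(.085+r*np.cos(h))+c*(-.185+r*np.sin(h)),z]) for h in np.linspace(0,6.283,200)]); print(z,q.min(0),q.max(0))
print(manip.get_state()["position"])
```

```text
0.07 [439.23046799 217.29986478] [653.57699647 408.15512811]
0.03 [422.99472534 201.74932433] [615.84239903 377.04717934]
0.01 [417.10098696 196.26247723] [599.19132306 363.18200955]
[ 0.47364674 -0.20305221  0.04955495]
```

The basket position is confirmed, since its hoop lies where predicted. Closing on the handle.

Call:
carry_out:
  moves: [70,0,0,-0.2,0,0,0,0,0,0,0,0,0,0,0,0,0,0,0,0,0,0,0,0,0,0,0,0,0,0,0,0,0,0,0,0,0,0,0,0,0,0,0,0,0,0,0,0,0,0]
  squeeze: 30

```text
clock: 12.65
position: [0.4734, -0.2029, 0.0474]
ee_rot: [0.0, 0.483, 0.876, 0.0]
contact_force: [-0.1, 1.1, 5.2]
width: 0.0132
```

Call:
carry_out:
  moves: [0,0,0,0.5,0,0,0,0,1,0,0,0,0,1.5,0,0,0,0,2,0,0,0,0,2,0,0,0,0,2,0,0,0,0,1.5,0,0,0,0,0.5,0,0,0,0,0,0,0,0,0,0,0]

```text
clock: 13.65
position: [0.4726, -0.2024, 0.1564]
ee_rot: [-0.001, 0.483, 0.876, 0.0]
contact_force: [-0.2, -0.1, -1.9]
width: 0.0132
```

Run:
```python
from h import *
W=cam("wrist"); s=manip.get_state(); w=manip.get_image("wrist")
np.savez("w2.npz",K=W[0],R=W[1],t=W[2]); print(s["position"],s["width"],s["ee_rot"],s["contact_force"])
cv2.imwrite("pics/w2.png",w[:,:,::-1])
```

```text
[ 0.47263783 -0.20242071  0.15641461] 0.013163459732591995 [-7.17153791e-04  4.82847200e-01  8.75704323e-01  6.90217303e-05] [-0.24672544 -0.05118222 -1.87242209]
```

View pics/w2.png

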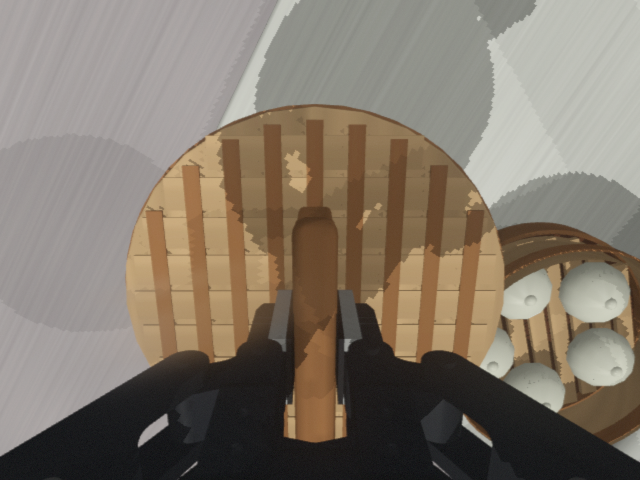

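Lid held level by the bar: far bar end at (316,222), near end at (316,442), band edges at 127 and 504. My 12 views are used up, so the remaining checks are numeric.

Run:
```python
from h import *
np.set_printoptions(precision=4,suppress=True)
d=np.load("w2.npz");W=(d["K"],d["R"],d["t"])
p=manip.get_state()["position"]
yaw=2*np.arctan2(.8757,.48285); X=np.array([np.cos(yaw),np.sin(yaw)]);Y=np.array([np.sin(yaw),-np.cos(yaw)])
tl=lambda q:(np.dot(q[:2]-p[:2],X),np.dot(q[:2]-p[:2],Y))
for z in(.180,.182,.184):
    a,b=onz(W,(316,222),z),onz(W,(316,442),z); print(z,"len",np.linalg.norm(a-b),"mid in tool",tl((a+b)/2))
# lid band: fit circle in lid top plane from visible edge points
from scipy.optimize import least_squares
z=p[2]+.019-.056+.029
e=[(127,285),(145,210),(190,150),(250,115),(314,104),(378,115),(440,150),(485,205),(504,285)]
for zz in(z,z-.01):
    P=np.array([tl(onz(W,q,zz)) for q in e]); r=least_squares(lambda v:np.hypot(P[:,0]-v[0],P[:,1]-v[1])-v[2],[0,0,.075]).x; print(zz,"band centre in tool",r)
c,s=np.cos(PSI),np.sin(PSI); print("basket",O+[c*.085+s*.185,s*.085-c*.185],"tcp",p)
```

```text
0.18 len 0.07879648820346363 mid in tool (np.float64(0.002203808785308672), np.float64(0.0007882851191232372))
0.182 len 0.07747190081770265 mid in tool (np.float64(0.0034021832779677816), np.float64(0.0007833763603335903))
0.184 len 0.07614731343194162 mid in tool (np.float64(0.004600557770626915), np.float64(0.0007784676015439581))
0.14814677235873952 band centre in tool [0.0013 0.0007 0.0731]
0.1381467723587395 band centre in tool [-0.0035  0.0007  0.078 ]
basket [ 0.6487 -0.1807] tcp [ 0.4725 -0.2024  0.1561]
```

```bash
cat > fit.py <<'E'
from h import *
from scipy.ndimage import map_coordinates as mc
c,s=np.cos(PSI),np.sin(PSI)
def score(g,C,x,y,rings):
    t=0
    for r,z,h0,h1 in rings:
        h=np.linspace(h0,h1,150);X,Y=x+r*np.cos(h),y+r*np.sin(h)
        P=np.c_[O[0]+c*X-s*Y,O[1]+s*X+c*Y,np.full(150,z)]; K,R,tt=C; q=(P@R.T+tt)@K.T; q=q[:,:2]/q[:,2:]
        t+=mc(g,[q[:,1],q[:,0]],order=1,mode="constant").mean()
    return t
def fit(im,C,rings):
    im=cv2.GaussianBlur(im.astype(np.float32),(0,0),1.2); g=np.sqrt(sum(cv2.Sobel(im,cv2.CV_32F,a,1-a)**2 for a in(0,1))).sum(2)
    G=[(score(g,C,x,y,rings),x,y) for x in np.arange(.070,.0961,.001) for y in np.arange(-.2,-.169,.001)]
    return max(G)
E
python3 - <<'E'
from fit import *
d=np.load("w1.npz");W=(d["K"],d["R"],d["t"]); w1=cv2.imread("pics/w1.png")
pi=np.pi
for n,r in [("inner rim",[(.0685,.07,0,2*pi)]),("outer rim",[(.0735,.07,0,2*pi)]),("both",[(.0685,.07,0,2*pi),(.0735,.07,0,2*pi)])]:
    print("w1",n,fit(w1,W,r)); 
sc=manip.get_image("scene"); cv2.imwrite("pics/s7.png",sc[:,:,::-1]); S=cam("scene")
print("scene",fit(sc,S,[(.0735,.07,pi/2,1.5*pi+.6)]),fit(sc,S,[(.0735,.07,0,2*pi),(.0685,.07,0,2*pi)]))
print("scene outlet circle at start",[v for v in fit(cv2.imread("pics/scene0.png"),S,[(.05,.01,0,2*pi)])])
print("top outlet at start",fit(cv2.imread("pics/top0.png"),cam("top"),[(.05,.01,0,2*pi)]))
E
```

```text
w1 inner rim (np.float32(107.829124), np.float64(0.09100000000000003), np.float64(-0.184))
w1 outer rim (np.float32(103.79325), np.float64(0.09100000000000003), np.float64(-0.189))
w1 both (np.float32(201.1203), np.float64(0.08600000000000002), np.float64(-0.188))
scene (np.float32(489.1874), np.float64(0.08600000000000002), np.float64(-0.186)) (np.float32(768.6411), np.float64(0.08300000000000002), np.float64(-0.189))
scene outlet circle at start [np.float32(347.65552), np.float64(0.08500000000000002), np.float64(-0.183)]
top outlet at start (np.float32(438.51645), np.float64(0.08200000000000002), np.float64(-0.184))
```

Call:
carry_out:
  moves: [0,1,0.1,0,0,0,2,0.2,0,0,0,2.5,0.3,0,0,0,2.5,0.3,0,0,0,2.5,0.3,0,0,0,2.5,0.3,0,0,0,2,0.2,0,0,0,1.6,0.2,0,0,0,1,0.1,0,0,0,0,0,0,0]

```text
clock: 14.75
position: [0.6506, -0.1824, 0.156]
ee_rot: [-0.0, 0.482, 0.876, 0.0]
contact_force: [-1.3, -0.1, -1.2]
width: 0.0135
```

Call:
carry_out:
  moves: [0,0,0,-1,0,0,0,0,-1,0,0,0,0,-1,0,0,0,0,-0.5,0,0,0,0,0,0,0,0,0,0,0,0,0,0,0,0,0,0,0,0,0,0,0,0,0,0,0,0,0,0,0]

```text
clock: 15.75
position: [0.6494, -0.1828, 0.1224]
ee_rot: [0.0, 0.483, 0.876, 0.0]
contact_force: [0.6, -0.1, -1.5]
width: 0.0134
```

Run:
```python
from fit import *
st=manip.get_state(); print(st["position"],plate(st["position"]),st["contact_force"])
sc=manip.get_image("scene"); S=cam("scene"); pi=np.pi
print(fit(sc,S,[(.075,.030,-pi/2,pi/2)]),fit(sc,S,[(.0735,.06,pi*.4,pi*1.2)]))
z=st["position"][2]+.019-.056
print("lid",fit(sc,S,[(.075,z+.029,0,2*pi)]),fit(sc,S,[(.075,z+.029,0,2*pi),(.075,z+.008,pi*1.5,pi*2.5)]))
tp=manip.get_image("top"); print("lid top",fit(tp,cam("top"),[(.075,z+.029,-pi/2,pi/2)]))
cv2.imwrite("pics/s8.png",sc[:,:,::-1])
```

```text
[ 0.64935701 -0.18280606  0.12236521] [ 0.08558967 -0.18714625] [ 0.60624708 -0.0865138  -1.53422601]
(np.float32(266.20413), np.float64(0.09100000000000003), np.float64(-0.179)) (np.float32(260.73926), np.float64(0.07), np.float64(-0.194))
lid (np.float32(260.14392), np.float64(0.08800000000000002), np.float64(-0.185)) (np.float32(429.64246), np.float64(0.08800000000000002), np.float64(-0.187))
lid top (np.float32(233.70673), np.float64(0.07), np.float64(-0.182))
```

Call:
carry_out:
  moves: [0,0,0,-0.4,0,0,0,0,-0.4,0,0,0,0,-0.4,0,0,0,0,-0.2,0,0,0,0,-0.2,0,0,0,0,-0.2,0,0,0,0,0,0,0,0,0,0,0,0,0,0,0,0,0,0,0,0,0]

```text
clock: 16.85
position: [0.6493, -0.1828, 0.1043]
ee_rot: [0.0, 0.483, 0.876, 0.0]
contact_force: [-0.3, 0.6, -1.2]
width: 0.0132
```

No contact force below rim height, so the plug is entering the mouth. Lowering on.

Call:
carry_out:
  moves: [0,0,0,-0.1,0,0,0,0,-0.1,0,0,0,0,-0.1,0,0,0,0,-0.1,0,0,0,0,-0.1,0,0,0,0,0,0,0,0,0,0,0,0,0,0,0,0,0,0,0,0,0,0,0,0,0,0]

```text
clock: 17.85
position: [0.6492, -0.1828, 0.0995]
ee_rot: [0.0, 0.483, 0.876, 0.0]
contact_force: [-1.2, 1.2, 3.1]
width: 0.0135
```

Contact came at the expected seated height (0.0994). Releasing and rising.

Call:
carry_out:
  moves: [25,0,0,0,0,35,0,0,0,0,45,0,0,0,0,50,0,0,0,0,50,0,0,0,0,50,0,0,0.5,0,50,0,0,1,0,50,0,0,2,0,50,0,0,3,0,50,0,0,3,0]

```text
clock: 18.85
position: [0.6492, -0.1827, 0.1957]
ee_rot: [0.0, 0.483, 0.876, 0.0]
contact_force: [0.4, -0.0, -0.5]
width: 0.043
```

Call:
carry_out:
  moves: [50,0,0,4,0,50,-2,0,2,0,50,-4,0,0,0,50,-4,0,0,0,50,-4,0,0,0,50,-4,0,0,0,50,0,0,0,0,50,0,0,0,0,50,0,0,0,0,50,0,0,0,0]

```text
clock: 19.85
position: [0.4705, -0.1831, 0.2543]
ee_rot: [0.0, 0.483, 0.876, 0.0]
contact_force: [-0.0, -0.3, 0.2]
width: 0.043
```

Run:
```python
from fit import *
st=manip.get_state(); print(st["position"],plate(st["position"]),st["contact_force"],st["width"])
sc=manip.get_image("scene"); S=cam("scene"); pi=np.pi
for z in (.085,.088,.091,.094,.097,.100):
    print("lid top edge z",z,fit(sc,S,[(.075,z,0,2*pi)]))
cv2.imwrite("pics/s9.png",sc[:,:,::-1])
W=cam("wrist");w=manip.get_image("wrist"); cv2.imwrite("pics/w9.png",w[:,:,::-1])
print("wrist",fit(w,W,[(.075,.091,0,2*pi)]),fit(w,W,[(.075,.099,0,2*pi)]))
# change check of cover/bowl/bottle regions vs start
a=cv2.imread("pics/scene0.png").astype(int); d=np.abs(a-sc[:,:,::-1]).max(2)
for n,(u,v) in {"cover knob":(364,308),"bowl":(398,262),"bottle":(472,325)}.items(): print(n,np.median(d[v-15:v+15,u-15:u+15]))
```

```text
[ 0.47050528 -0.18305159  0.25430424] [-0.09300989 -0.17764882] [-0.00203767 -0.27240044  0.18930885] 0.042967275256859686
lid top edge z 0.085 (np.float32(269.4289), np.float64(0.08400000000000002), np.float64(-0.188))
lid top edge z 0.088 (np.float32(268.7336), np.float64(0.08600000000000002), np.float64(-0.186))
lid top edge z 0.091 (np.float32(268.05096), np.float64(0.08700000000000002), np.float64(-0.185))
lid top edge z 0.094 (np.float32(267.17255), np.float64(0.08900000000000002), np.float64(-0.183))
lid top edge z 0.097 (np.float32(265.803), np.float64(0.09100000000000003), np.float64(-0.182))
lid top edge z 0.1 (np.float32(263.66782), np.float64(0.09300000000000003), np.float64(-0.18))
wrist (np.float32(169.11343), np.float64(0.08500000000000002), np.float64(-0.188)) (np.float32(137.57133), np.float64(0.08000000000000002), np.float64(-0.189))
cover knob 2.0
bowl 30.0
bottle 3.0
```

Wrist and scene fits agree only for the seated height (about x 86, y -187 mm). One check remains on the bowl, whose brightness changed (perhaps shadow); then I hand in.

Run:
```python
from h import *
for n,f in(("top","top0"),("scene","scene0")):
    im=cv2.cvtColor(manip.get_image(n),cv2.COLOR_RGB2GRAY);a=cv2.imread(f"pics/{f}.png",0)
    for k,(u,v) in ({"bowl":(231,293),"cover":(243,225)} if n=="top" else {"bowl":(398,262),"bottle":(472,325),"cover":(364,308)}).items():
        r=24;t=a[v-r:v+r,u-r:u+r];m=cv2.matchTemplate(im[v-r-12:v+r+12,u-r-12:u+r+12],t,cv2.TM_CCOEFF_NORMED);_,q,_,l=cv2.minMaxLoc(m);print(n,k,round(q,2),l[0]-12,l[1]-12)
manip.sign_off()
```

```text
top bowl 0.23 0 0
top cover 1.0 0 0
scene bowl 0.31 0 0
scene bottle 1.0 0 0
scene cover 0.95 0 0
the job is handed in; nothing more can be done
```

I've handed the job in: the basket is over the open outlet against the upstand, with the lid seated in it. Sign-off reports no verdict, so this rests on my own measurements.

- **Basket:** I nudged it back against the upstand, then pushed it along with shut fingers at its left front. It ended about x 85–86, y −187 mm on the plate. The outlet should be at 85, −185, and I measured it at about 84, −184, so the basket is off by about 2–4 mm.
- **Lid:** I lowered it by the handle until light contact (a few newtons) at TCP height 0.0995 m, where full seating should come at 0.0994 m. After release, the wrist and scene edge fits agreed to about 3 mm at the seated height. They were about 14 mm apart at a height 8 mm higher.
- **Other objects:** the cover and bottle matched their starting images with no shift.
- **Check that did not confirm:** the bowl's image match was poor in both views (0.23 and 0.31), though the best match was at zero shift. I put that down to the arm's shadow or the arm blocking the view; the tool never went near the bowl.
- **Limits:** all 12 picture views were used before the lid was placed, so the seating and final position were checked by numbers only. The first nudge reached about 17 N, probably because the gripper's wider part met the basket rim.

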